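# Pack out the flow-cell jig and hold it clamped

## Task

Take the blue spacers from the tray one at a time by their stems and stand them side by side in the jig's gap, between the red sliding jaw and the white plate, until the jaw, when pushed, closes firmly on the stack instead of running to its end stop; leave the spacers you do not need on the tray and the other things undisturbed. The jaw springs open by itself, so keep pressing it against the stack with the fingers (for instance pinching jaw and white plate together) and finish while still holding it clamped.

Things in the scene. Friction and masses are not known exactly. Their poses are not given: they have to be found in the camera images.
- jig: Clamping jig fixed to the table: a dark steel base plate 62 (x) x 150 (y) x 12 mm thick, y from -53 to +97 mm. Origin on the table surface below the point where the red jaw's inner face stands when fully open; z up, its y axis points from the red jaw to the white plate. Spacers stand on the base plate's top (12 mm up) between the two faces, thickness along y, centred on x = 0. Two rails 4 mm high and 6 mm wide run along y on the plate, with 50 mm between their inner sides.
- jaw (a joint): Red sliding jaw, an upright plate 36 (x) x 8 (y) mm, top 46 mm above the table. 0 = open, where a spring (1.2 to 2.4 N) returns it; grows along the jig's +y toward the white plate; end stop at 0.020 m, which it reaches without clamping if spacers are too few. If it comes to 18 mm or more, there is room for one more spacer: add it.
- jaw_face (a point): Point on the red jaw's inner face (facing the white plate), mid-width, 36 mm above the table; moves with the jaw. The jaw's outer face is 8 mm behind it. Axes as the jig's.
- cell: White flow-cell plate fixed on the jig: upright plate 40 (x) x 8 (y) mm, its top 46 mm above the table, with a 3 mm foot reaching outward to 32 mm from its inner face and a blue port stub 10 mm long on each end. Does not move during a run; the gap to the open jaw is 28 to 44.5 mm, different every time. Origin at the foot of its inner face, 12 mm above the table.
- cell_face (a point): Point on the white plate's inner face (facing the jaw), mid-width, 36 mm above the table. The outer face is 8 mm further along the jig's +y, so jaw and plate can be pinched together from above; clamped on n spacers, their outer faces are 16 + 14 n mm apart. Axes as the jig's.
- tray: Grey spacer tray 200 (x) x 160 (y) mm, rim 16 mm high, floor 4 mm thick, fixed. Origin under its centre.
- spacer1_mid (a point): Blue spacer plate standing upright on its lower edge, one of four alike: block 40 (own x) x 14 (own y, its thickness) x 34 mm high, and on its top centre a grey grip stem 10 (x) x 6 (y) x 28 mm high, 62 mm in all, 55 g. This point is its centre, 31 mm above its underside; its z axis is up. A half turn about z makes no difference. Pick it by the stem, across the 10 mm.
- spacer2_mid (a point): Blue spacer plate standing upright on its lower edge, one of four alike: block 40 (own x) x 14 (own y, its thickness) x 34 mm high, and on its top centre a grey grip stem 10 (x) x 6 (y) x 28 mm high, 62 mm in all, 55 g. This point is its centre, 31 mm above its underside; its z axis is up. A half turn about z makes no difference. Pick it by the stem, across the 10 mm.
- spacer3_mid (a point): Blue spacer plate standing upright on its lower edge, one of four alike: block 40 (own x) x 14 (own y, its thickness) x 34 mm high, and on its top centre a grey grip stem 10 (x) x 6 (y) x 28 mm high, 62 mm in all, 55 g. This point is its centre, 31 mm above its underside; its z axis is up. A half turn about z makes no difference. Pick it by the stem, across the 10 mm.
- spacer4_mid (a point): Blue spacer plate standing upright on its lower edge, one of four alike: block 40 (own x) x 14 (own y, its thickness) x 34 mm high, and on its top centre a grey grip stem 10 (x) x 6 (y) x 28 mm high, 62 mm in all, 55 g. This point is its centre, 31 mm above its underside; its z axis is up. A half turn about z makes no difference. Pick it by the stem, across the 10 mm.
- bottle: Clear bottle with blue cap, diameter 60, 140 mm high; bystander. Origin at the centre of its underside.
- jar: Amber jar, diameter 56, 70 mm high; bystander. Origin at the centre of its underside.
- dish: Glass dish, diameter 90, 18 mm high; bystander. Origin at the centre of its underside.
- driver: Screwdriver with orange handle, 170 mm long, lying on the table; bystander. Origin at its middle.
- beaker: White beaker, diameter 64, 85 mm high; bystander. Origin at the centre of its underside.
- magbase: Magnetic base, dark block 50 x 60 x 55 mm with a steel post and blue cap, 230 mm high; bystander. Origin at the centre of its underside.
Not all that is in view belongs to the job. Leave any green look-alike of the jig alone. What is shaped like the part that bears spacer4_mid but pink is not meant.

How it is judged:
On the way, in this order (a step that is already met when the one before it is completed fails the run):
1. a spacer stands upright in the jig's gap (((z of spacer1_mid in the frame of jig between 0.04 and 0.046 m and x of spacer1_mid in the frame of jig between -0.01 and 0.01 m and y of spacer1_mid in the frame of jig between 0 and 0.048 m and angle between the y axis of spacer1_mid and the y axis of jig, either way round below 0.15 rad and angle between spacer1_mid's own z axis and vertical below 0.12 rad) or (z of spacer2_mid in the frame of jig between 0.04 and 0.046 m and x of spacer2_mid in the frame of jig between -0.01 and 0.01 m and y of spacer2_mid in the frame of jig between 0 and 0.048 m and angle between the y axis of spacer2_mid and the y axis of jig, either way round below 0.15 rad and angle between spacer2_mid's own z axis and vertical below 0.12 rad) or (z of spacer3_mid in the frame of jig between 0.04 and 0.046 m and x of spacer3_mid in the frame of jig between -0.01 and 0.01 m and y of spacer3_mid in the frame of jig between 0 and 0.048 m and angle between the y axis of spacer3_mid and the y axis of jig, either way round below 0.15 rad and angle between spacer3_mid's own z axis and vertical below 0.12 rad) or (z of spacer4_mid in the frame of jig between 0.04 and 0.046 m and x of spacer4_mid in the frame of jig between -0.01 and 0.01 m and y of spacer4_mid in the frame of jig between 0 and 0.048 m and angle between the y axis of spacer4_mid and the y axis of jig, either way round below 0.15 rad and angle between spacer4_mid's own z axis and vertical below 0.12 rad))), for 0.2 s.
2. the fingers press the jaw onto the stack and the stack onto the white plate ((contact force between jaw and spacer1 above 3 N or contact force between jaw and spacer2 above 3 N or contact force between jaw and spacer3 above 3 N or contact force between jaw and spacer4 above 3 N) and (contact force between cell and spacer1 above 3 N or contact force between cell and spacer2 above 3 N or contact force between cell and spacer3 above 3 N or contact force between cell and spacer4 above 3 N) and contact force between the fingers and jaw above 3 N), for 0.2 s.
At the end, for the whole second after the job is handed in: Fingers press the jaw (over 3 N) so that jaw and white plate each bear on a spacer with over 3 N; each spacer either stands square in the gap (on the base within 3 mm, within 10 mm of the jig's centre line, turned under 0.15 rad, leaning under 0.12 rad) or is still on the tray; held so to the end (all of step 2 and ((z of spacer1_mid in the frame of jig between 0.04 and 0.046 m and x of spacer1_mid in the frame of jig between -0.01 and 0.01 m and y of spacer1_mid in the frame of jig between 0 and 0.048 m and angle between the y axis of spacer1_mid and the y axis of jig, either way round below 0.15 rad and angle between spacer1_mid's own z axis and vertical below 0.12 rad) or (x of spacer1_mid in the frame of tray between -0.1 and 0.1 m and y of spacer1_mid in the frame of tray between -0.08 and 0.08 m and height (world z) of spacer1_mid below 0.06 m)) and ((z of spacer2_mid in the frame of jig between 0.04 and 0.046 m and x of spacer2_mid in the frame of jig between -0.01 and 0.01 m and y of spacer2_mid in the frame of jig between 0 and 0.048 m and angle between the y axis of spacer2_mid and the y axis of jig, either way round below 0.15 rad and angle between spacer2_mid's own z axis and vertical below 0.12 rad) or (x of spacer2_mid in the frame of tray between -0.1 and 0.1 m and y of spacer2_mid in the frame of tray between -0.08 and 0.08 m and height (world z) of spacer2_mid below 0.06 m)) and ((z of spacer3_mid in the frame of jig between 0.04 and 0.046 m and x of spacer3_mid in the frame of jig between -0.01 and 0.01 m and y of spacer3_mid in the frame of jig between 0 and 0.048 m and angle between the y axis of spacer3_mid and the y axis of jig, either way round below 0.15 rad and angle between spacer3_mid's own z axis and vertical below 0.12 rad) or (x of spacer3_mid in the frame of tray between -0.1 and 0.1 m and y of spacer3_mid in the frame of tray between -0.08 and 0.08 m and height (world z) of spacer3_mid below 0.06 m)) and ((z of spacer4_mid in the frame of jig between 0.04 and 0.046 m and x of spacer4_mid in the frame of jig between -0.01 and 0.01 m and y of spacer4_mid in the frame of jig between 0 and 0.048 m and angle between the y axis of spacer4_mid and the y axis of jig, either way round below 0.15 rad and angle between spacer4_mid's own z axis and vertical below 0.12 rad) or (x of spacer4_mid in the frame of tray between -0.1 and 0.1 m and y of spacer4_mid in the frame of tray between -0.08 and 0.08 m and height (world z) of spacer4_mid below 0.06 m))); the arm keeps its last pose, push and grip.
It fails at once if a bystander is moved more than 40 mm (distance of any of bottle, jar, dish, driver, beaker, magbase from where it was at the start of the episode above 0.04 m).
It also fails if it takes over 72 s, if anything falls off the work surface, if the arm or the gripper's body presses on something with over 40 N, if the wrist force passes 120 N, or if a joint passes its speed limit or range.

## Robot

A 7-joint arm with a two-finger parallel gripper is mounted at the origin on the work surface. World frame = base frame: x ahead of the robot, y to its left, z up, the work surface at z = 0. Lengths are in m, angles in rad, forces in N, time in s.
With the tool pointing down it reaches from about 0.425 to 0.925 m from the base axis. Payload 6.8 kg.
Tool frame: the origin (TCP) lies midway between the tips of the shut fingers; the grasp point (between the pads) lies 19 mm behind it; y points along the fingers, z is the direction in which the jaws open and shut, and the axes are right-handed (so a half turn about y gives the same grasp; the last joint's range is limited). The gripper opens to 85 mm and grips with 20 to 120 N. Pads are 22 mm wide; open, the fingers measure 114 mm over their backs; the gripper's body (76 mm by 85 mm) begins 54 mm behind the grasp point. The pads swing forward as they close: fully open they stand 13 mm farther back than shut.
Start: joints at [-1.394, 0.477, 0.022, 1.555, -0.011, 1.109, -0.083], TCP at [0.19, 0.648, 0.231] pointing down, gripper open.
Joint ranges: [-2.96, 2.96], [-0.34, 2.1], [-1.41, 1.46], [0.24, 2.44], [-1.37, 4.51], [0.17, 1.92], [-2.96, 2.96]. Speed limits (rad/s): [2.39, 2.39, 3.14, 3.14, 3.14, 3.14, 3.14].

## Interface

Orientations are given as a unit quaternion [w, x, y, z].
In Python, from station import bot gives the robot as it stands. The module is installed in compiled form; this text tells all that it offers.
- The arm moves only by the shell command python3 -m crank 'ROWS' [FORCE]. ROWS is JSON, a list of rows, each an object with "linear": the shift along the tool's x, y, z in m, a list of three; "dr": the turn, a rotation vector about the tool's x, y, z in degrees, a list of three; "hand": the gripper command: -1 is shut, 1 is fully open, values between are in proportion. A call has 1 to 10 rows; each row is the pose to reach, as a shift and turn from the pose commanded when the call began, along the tool's axes at that moment; what a row does not reach only later rows make up. A row lasts 1/12 s, in which the tool goes at most 41.7 mm and 7.16 degrees, less where a joint would pass 70% of its speed; a pose out of reach is approached as far as the arm can. A call with a gripper value outside its range is refused whole. The fingers move at their own pace and stop on an object; FORCE is the grip in N (left out, the last holds). Time passes only in rows, so rows that repeat a pose let the fingers close. It gives the time, the measured TCP pose, the force and the opening at its end, in the units of the state.
- bot.get_obs(): the state, without advancing time (a new reading comes with each control period).
- bot.read_camera(name): name is "scene" or "top"; returns the picture (420x560x3 uint8, blue, green, red); there is no depth.
- bot.camera_params(name): a dict with "K" (3x3 intrinsics, pixels), "k1" (the pictures are not rectified: a ray, as slopes to the right and down, at radius r is drawn at 1 + k1 r^2 times it, then the intrinsics apply), "R" (3x3) and "t" (3): a world point X has camera coordinates R X + t. Camera axes: x right, y down, z forward; pixel columns grow to the right and rows downward; lengths in m; the calibration is good to about 2 mm. A picture is of the moment at which its call begins. camera_params takes no time and is no camera call.
- bot.hand_in(): hands the job in, once; it reports no verdict.
Trained networks look in the newest picture that a camera, given by its name, has taken for a name from the list of things; names that differ only in an ending like _2 or _b are one class to them, and where a whole thing is asked for, a point or a joint stands for the part that bears it (a point fixed in the world has none). Each returns a list of dicts, best first, with "score" (0 to 1); they miss things now and then, are a little off and sometimes report something else, mostly with a low value. They report only what shows in the picture. A call takes as long as a camera call. They do not tell look-alikes from the thing itself.
- bot.search_frame(camera, target): "extent" ([left, top, right, bottom] in pixels, round what is visible of it).
- bot.cut_out(camera, target): "pixels" (420x560 bool, what is visible of it) and "extent" ([left, top, right, bottom] in pixels, round what is visible of it).
- bot.place_of(camera, target): "xy" ([column, row] in pixels: a listed point, or the origin of a listed thing).
The state is a dict: "t": time; "q": joint angles; "joint_vel": joint speeds; "joint_torque": joint torques, N m; "eef_pos": TCP position; "tool_rot": TCP orientation; "contact_force": force on the tool from outside, world axes, zero at the start; "torque": the same for the moment, N m; "gripper_width": opening from 0.0 (shut) to 1.0 (fully open).
Only numpy, scipy, OpenCV 4.12 (cv2) and the standard library are available. Lean on these libraries where they do the work, as an engineer would, in place of code of your own. Each camera call takes 0.05 s, during which the arm holds its last target. There are 200 camera calls.

## Working session

There is one attempt and no reset: what is moved stays moved. The work goes in short steps, Python scripts to look and compute and a shell command to move; the robot and the scene stay as the last step left them, time stands still between calls to the robot, and variables do not carry over. Pictures are saved under pics/ and viewed, about 8 in all and at most 12, crops included, and the job is handed in when it is done.

```bash
mkdir -p pics; cat > h.py <<'E'
import numpy as np, cv2
from station import bot
from scipy.spatial.transform import Rotation as Ro
def ray(cam,px):
    p=bot.camera_params(cam);K=np.array(p['K']);R=np.array(p['R']);t=np.array(p['t'])
    d=np.array([p['k1'],0,0,0],float)
    u=cv2.undistortPoints(np.array([[px]],float),K,d)[0,0]
    return -R.T@t, R.T@np.array([u[0],u[1],1])
def atz(cam,px,z):
    o,v=ray(cam,px); return o+v*(z-o[2])/v[2]
def proj(cam,X):
    p=bot.camera_params(cam);R=np.array(p['R'])
    return cv2.projectPoints(np.array(X,float).reshape(-1,3),cv2.Rodrigues(R)[0],np.array(p['t'],float),np.array(p['K'],float),np.array([p['k1'],0,0,0],float))[0][:,0]
def tri(a,b):
    (o1,v1),(o2,v2)=a,b
    A=np.stack([v1,-v2],1);s=np.linalg.lstsq(A,o2-o1,rcond=None)[0]
    p,q=o1+v1*s[0],o2+v2*s[1];return (p+q)/2,np.linalg.norm(p-q)
def toolR():
    q=bot.get_obs()['tool_rot'];return Ro.from_quat([q[1],q[2],q[3],q[0]]).as_matrix()
E
python3 - <<'E'
from h import *
np.set_printoptions(precision=4,suppress=True)
o=bot.get_obs();print(o);print(toolR())
for c in('scene','top'):
    im=bot.read_camera(c);cv2.imwrite(f'pics/{c}0.png',im)
    p=bot.camera_params(c);print(c,ray(c,(280,210)),p['k1'],p['K'][0][0])
    for n in ['jig','jaw_face','cell_face','cell','tray','spacer1_mid']:
        print(n,[(np.round(r['xy'],1),round(r['score'],2)) for r in bot.place_of(c,n)])
i=np.hstack([cv2.imread('pics/scene0.png'),cv2.imread('pics/top0.png')])
E
```

```text
{'t': 0.0, 'q': array([-1.3941,  0.4778,  0.0223,  1.5565, -0.0115,  1.1093, -0.0831]), 'joint_vel': array([-0.    , -0.    ,  0.0001,  0.0006,  0.0004, -0.0019, -0.001 ]), 'joint_torque': array([ -0.0003, -59.6465,   1.608 , -28.1197,   0.0125,   0.0094,
        -0.    ]), 'eef_pos': array([0.1895, 0.6472, 0.2303]), 'tool_rot': array([-0.6993,  0.7006, -0.1004,  0.1003]), 'contact_force': array([-0.1338, -0.7963, -0.1963]), 'torque': array([-0.0328, -0.0341, -0.0284]), 'gripper_width': 1.0001836505338981}
[[ 0.9597 -0.0004  0.281 ]
 [-0.281  -0.0018  0.9597]
 [ 0.0002 -1.     -0.0018]]
scene (array([1.4178, 0.483 , 0.7383]), array([-0.6941, -0.4114, -0.5909])) -0.14304340112012429 461.29935374980096
jig [(array([355.1, 196.4]), 0.9), (array([327.6, 229. ]), 0.88), (array([443.7, 234.4]), 0.65), (array([326. , 219.7]), 0.61)]
jaw_face [(array([356.6, 188.7]), 0.51), (array([327., 218.]), 0.48)]
cell_face [(array([326.2, 213.8]), 0.57), (array([342.3, 225.4]), 0.52)]
cell [(array([342.7, 222.3]), 0.73), (array([336.8, 229.9]), 0.52)]
tray [(array([236.3, 182.8]), 0.83)]
spacer1_mid []
top (array([ 0.4236, -0.0051,  1.0044]), array([ 0.1478, -0.0118, -0.9893])) -0.028861502873595003 381.2136629821683
jig [(array([222.2, 278.7]), 0.88), (array([231. , 219.8]), 0.75)]
jaw_face [(array([228.4, 214.2]), 0.64), (array([224.6, 276.7]), 0.54), (array([232.2, 218.4]), 0.49)]
cell_face [(array([214.4, 212.6]), 0.7)]
cell [(array([214.3, 215.2]), 0.77)]
tray [(array([354.9, 233.3]), 0.81), (array([117.5, 182.6]), 0.42)]
spacer1_mid [(array([377.1, 246.1]), 0.59)]
```

View pics/scene0.png

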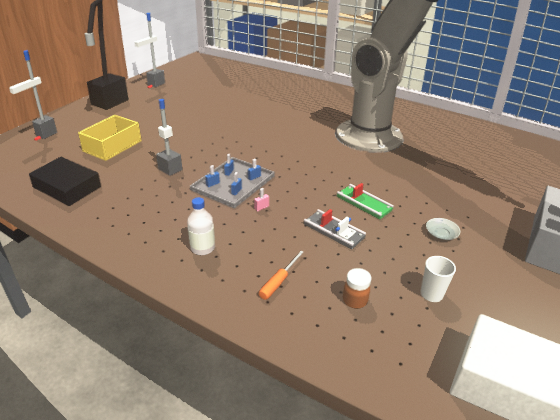

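View pics/top0.png

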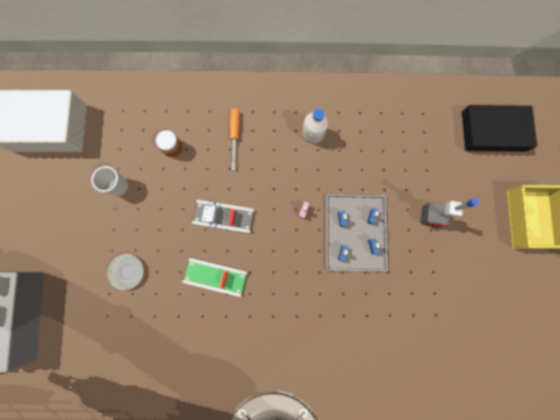

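The scene picture shows:
- **Jig:** dark, at about (334,228), with the red jaw at (327,217) and the white plate at (344,226).
- **Look-alikes:** the green jig is at (365,200) and the pink spacer at (262,202).
- **Tray:** at (232,181), with blue spacers at (213,178), (229,167), (254,172) and (236,186).

The top picture shows:
- **Jig:** dark, at (223,216).
- **Look-alikes:** the green jig is at (215,277) and the pink spacer at (304,210).
- **Blue spacers:** at (343,219), (374,216), (344,253) and (375,247).

I choose the dark jig and the blue spacers.

```bash
python3 - <<'E'
from h import *
np.set_printoptions(precision=4,suppress=True)
t=cv2.imread('pics/top0.png');s=cv2.imread('pics/scene0.png')
f=lambda i,x,y,w,h,k:cv2.resize(i[y:y+h,x:x+w],None,fx=k,fy=k,interpolation=cv2.INTER_CUBIC)
a=np.hstack([f(t,320,185,75,95,5.0),f(t,185,190,80,50,5)[:,:].copy() if 0 else cv2.copyMakeBorder(f(t,188,192,75,48,5),0,235,0,0,cv2.BORDER_CONSTANT)])
a[245:465,375:375+375]=cv2.resize(f(s,185,145,110,65,5),(375,220))
cv2.imwrite('pics/crop1.png',a)
for c,n0 in(('top','top0'),('scene','scene0')):
    bot.read_camera(c)
    for n in ['spacer1_mid','jaw_face','cell','jig']:
        for r in bot.cut_out(c,n):
            m=r['pixels'].astype(np.uint8);pt=cv2.findNonZero(m)
            if pt is None: continue
            print(c,n,round(r['score'],2),np.round(r['extent']),m.sum(),cv2.minAreaRect(pt))
E
```

```text
top spacer1_mid 0.43 [371. 239. 380. 252.] 119 ((372.5, 245.0), (14.0, 9.0), 90.0)
top jaw_face 0.59 [226. 207. 234. 227.] 68 ((231.36488342285156, 217.31082153320312), (4.767570495605469, 15.289106369018555), 9.462322235107422)
top jaw_face 0.48 [304. 108. 327. 146.] 624 ((314.441162109375, 126.23530578613281), (22.79834747314453, 33.22737503051758), 14.03624439239502)
top jaw_face 0.46 [221. 268. 225. 289.] 94 ((222.62387084960938, 278.587158203125), (5.746957778930664, 18.9649600982666), 16.699243545532227)
top cell 0.54 [202. 204. 214. 223.] 212 ((208.5576934814453, 212.7115478515625), (12.355316162109375, 21.57277488708496), 11.309932708740234)
top cell 0.46 [342. 212. 345. 223.] 120 ((341.6216125488281, 217.729736328125), (16.111101150512695, 7.891151428222656), 80.53767395019531)
top jig 0.81 [183. 256. 246. 299.] 1562 ((213.88380432128906, 276.9356994628906), (60.80838394165039, 27.37665367126465), 14.931418418884277)
top jig 0.65 [193. 202. 254. 233.] 1229 ((222.02516174316406, 215.85740661621094), (57.69672393798828, 26.009872436523438), 10.007980346679688)
scene spacer1_mi
[... 194 characters left out ...]
(14.0, 10.0), 90.0)
scene cell 0.62 [334. 217. 356. 239.] 271 ((345.69512939453125, 228.24391174316406), (18.428504943847656, 19.52172088623047), 51.34019470214844)
scene cell 0.4 [305. 211. 368. 249.] 920 ((334.853759765625, 226.8632354736328), (59.831207275390625, 24.76778793334961), 29.05460548400879)
scene cell 0.34 [322. 211. 336. 228.] 123 ((325.5, 218.0), (9.192388534545898, 16.26345443725586), 45.0)
scene jig 0.8 [336. 182. 390. 219.] 937 ((365.30255126953125, 198.52865600585938), (55.945892333984375, 23.144519805908203), 28.610462188720703)
scene jig 0.79 [306. 211. 366. 250.] 926 ((335.0602111816406, 226.06321716308594), (60.548622131347656, 25.389575958251953), 27.979473114013672)
```

View pics/crop1.png

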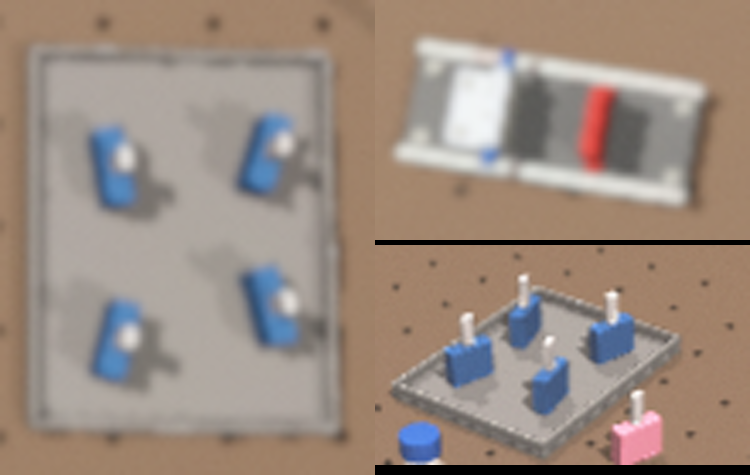

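```bash
cat > fit.py <<'E'
from h import *
from scipy.optimize import minimize
def box(cx,cy,z0,z1,lx,ly):
    return np.array([[cx+a*lx/2,cy+b*ly/2,z] for a in(-1,1) for b in(-1,1) for z in(z0,z1)])
def place(P,p):
    c,s=np.cos(p[2]),np.sin(p[2]);return np.c_[P[:,0]*c-P[:,1]*s+p[0],P[:,0]*s+P[:,1]*c+p[1],P[:,2]]
K=6
def sil(c,P,roi,hulls=None):
    x,y,w,h=roi;q=(proj(c,P)-[x,y]+.5)*K
    m=np.zeros((h*K,w*K),np.uint8)
    cv2.fillConvexPoly(m,cv2.convexHull((q*16).astype(np.int32)),1,shift=4);return m.astype(bool)
def mask(im,roi,kind):
    x,y,w,h=roi;i=cv2.resize(im[y:y+h,x:x+w],None,fx=K,fy=K,interpolation=cv2.INTER_LINEAR).astype(int)
    b,g,r=i[...,0],i[...,1],i[...,2]
    if kind=='blue': return (b-r>35)
    if kind=='red': return (r-g>75)&(r-b>75)
def fit(ims,P,S,p0,kind,cams=('top','scene'),pad=12):
    rois={};ms={}
    for c in cams:
        q=proj(c,place(P,p0));a=np.floor(q.min(0)-pad).astype(int);b=np.ceil(q.max(0)+pad).astype(int)
        rois[c]=(*a,*(b-a));ms[c]=mask(ims[c],rois[c],kind)
    def cost(p):
        L=0
        for c in cams:
            m=sil(c,place(P,p),rois[c]);k=~sil(c,place(S,p),rois[c]) if S is not None else True
            L+=1-(m&ms[c]&k).sum()/max(1,((m|ms[c])&k).sum())
        return L/len(cams)
    best=None
    for dy in(-.3,0,.3):
        x0=np.array(p0)+[0,0,dy]
        r=minimize(cost,x0,method='Nelder-Mead',options=dict(initial_simplex=[x0,x0+[.006,0,0],x0+[0,.006,0],x0+[0,0,.2]],xatol=2e-4,fatol=1e-4))
        if best is None or r.fun<best.fun:best=r
    return best.x,best.fun
E
python3 - <<'E'
from fit import *
np.set_printoptions(precision=4,suppress=True)
ims={c:cv2.imread(f'pics/{c}0.png') for c in('top','scene')}
B=box(0,0,.004,.038,.04,.014);S=box(0,0,.038,.066,.01,.006)
for px,d in(((342.5,218),-10),((373,216),15),((343.5,253),15),((374,246.5),-15)):
    X=atz('top',px,.03)
    # image up = world x ; thickness own y ~ world y; rotate
    for cams in(('top','scene'),('top',),('scene',)):
        p,f=fit(ims,B,S,[X[0],X[1],np.radians(-d*0)],'blue',cams,8);print(px,cams,p[:2],np.degrees(p[2]),f)
J=box(0,-.004,.016,.046,.036,.008);X=atz('top',(231,217),.03)
for cams in(('top','scene'),('top',),('scene',)):
    p,f=fit(ims,J,None,[X[0],X[1]+.004,np.radians(-9)],'red',cams,8);print('jaw',cams,p[:2],np.degrees(p[2]),f)
# rails ends read from the crop (px), rail tops z=.016
for a,b in(((420,45),(703,88)),((398,153),(688,203))):
    P,Q=[atz('top',(188+u/5-.5,192+v/5-.5),.016) for u,v in(a,b)];d=P-Q;print('rail',P,Q,np.degrees(np.arctan2(-d[0],d[1])),np.linalg.norm(d))
# white plate top edge inner / outer (z .046)
for u,v in((508,66),(492,155),(450,68),(440,146)): print('cell',atz('top',(188+u/5-.5,192+v/5-.5),.046))
print('top place',[ (n,[atz('top',r['xy'],z)[:2] for r in bot.place_of('top',n)]) for n,z in(('jaw_face',.036),('cell_face',.036),('jig',0))])
E
```

```text
(342.5, 218) ('top', 'scene') [ 0.5491 -0.1793] 10.15900315381744 0.3288538565303026
(342.5, 218) ('top',) [ 0.5509 -0.1796] 6.539757109665307 0.21206030150753774
(342.5, 218) ('scene',) [ 0.5432 -0.1822] 13.765214396090126 0.36667623421354767Traceback (most recent call last):
  File "<stdin>", line 9, in <module>
  File "fit.py", line 31, in fit
    r=minimize(cost,x0,method='Nelder-Mead',options=dict(initial_simplex=[x0,x0+[.006,0,0],x0+[0,.006,0],x0+[0,0,.2]],xatol=2e-4,fatol=1e-4))
    res = _minimize_neldermead(fun, x0, args, callback, bounds=bounds,
                               **options)
    fxcc = func(xcc)
    fx = function(np.copy(x), *(wrapper_args + args))
  File "fit.py", line 25, in cost
    m=sil(c,place(P,p),rois[c]);k=~sil(c,place(S,p),rois[c]) if S is not None else True
                                   ~~~^^^^^^^^^^^^^^^^^^^^^^
  File "fit.py", line 9, in sil
    x,y,w,h=roi;q=(proj(c,P)-[x,y]+.5)*K
                   ~~~~^^^^^
  File "h.py", line 12, in proj
    p=bot.camera_params(cam);R=np.array(p['R'])
ValueError: time passes only in moves, steps and waits
```

```bash
python3 - <<'E'
s=open('h.py').read()
s=s.replace("def ray(","CP={c:bot.camera_params(c) for c in('scene','top')}\ndef ray(").replace("p=bot.camera_params(cam)","p=CP[cam]")
open('h.py','w').write(s)
f=open('fit.py').read()
f=f.replace("ms[c]=mask(ims[c],rois[c],kind)","""m=mask(ims[c],rois[c],kind).astype(np.uint8)
        _,lb=cv2.connectedComponents(m);w=lb[sil(c,place(P,p0),rois[c])];w=w[w>0];ms[c]=lb==np.bincount(w).argmax()""")
open('fit.py','w').write(f)
E
cat > m1.py <<'E'
from fit import *
np.set_printoptions(precision=4,suppress=True)
ims={c:cv2.imread(f'pics/{c}0.png') for c in('top','scene')}
B=box(0,0,.004,.038,.04,.014);S=box(0,0,.038,.066,.01,.006)
for px in((342.5,218),(373,216),(343.5,253),(374,246.5)):
    X=atz('top',px,.03)
    for cams in(('top','scene'),('top',),('scene',)):
        p,f=fit(ims,B,S,[X[0],X[1],0],'blue',cams,8);print(px,cams,p[:2],np.degrees(p[2]).round(1),f)
J=box(0,-.004,.016,.046,.036,.008);X=atz('top',(231,217),.03)
for cams in(('top','scene'),('top',),('scene',)):
    p,f=fit(ims,J,None,[X[0],X[1]+.004,np.radians(-9)],'red',cams,8);print('jaw',cams,p[:2],np.degrees(p[2]),f)
for a,b in(((420,45),(703,88)),((398,153),(688,203))):
    P,Q=[atz('top',(188+u/5-.5,192+v/5-.5),.016) for u,v in(a,b)];d=P-Q;print('rail',P,Q,np.degrees(np.arctan2(-d[0],d[1])),np.linalg.norm(d))
for u,v in((508,66),(492,155),(450,68),(440,146)): print('cell',atz('top',(188+u/5-.5,192+v/5-.5),.046))
bot.read_camera('top')
print('top place',[ (n,[atz('top',r['xy'],z)[:2] for r in bot.place_of('top',n)]) for n,z in(('jaw_face',.036),('cell_face',.036),('jig',0))])
E
time python3 m1.py
```

```text
(342.5, 218) ('top', 'scene') [ 0.549  -0.1788] 11.1 0.2026610630834404
(342.5, 218) ('top',) [ 0.5509 -0.1796] 6.5 0.21206030150753774
(342.5, 218) ('scene',) [ 0.5432 -0.1823] 13.8 0.06565014824227022
(373, 216) ('top', 'scene') [ 0.5555 -0.26  ] -18.5 0.22945894081673912
(373, 216) ('top',) [ 0.5577 -0.26  ] -24.6 0.22161490683229812
(373, 216) ('scene',) [ 0.5504 -0.262 ] -4.1 0.10176092109718926
(343.5, 253) ('top', 'scene') [ 0.4594 -0.1791] -14.8 0.21813817700946875
(343.5, 253) ('top',) [ 0.4606 -0.179 ] -18.1 0.20451010886469678
(343.5, 253) ('scene',) [ 0.453  -0.1811] -5.8 0.11211840888066604
(374, 246.5) ('top', 'scene') [ 0.4768 -0.2588] 19.6 0.20331229134231837
(374, 246.5) ('top',) [ 0.4781 -0.2596] 17.6 0.21746880570409988
(374, 246.5) ('scene',) [ 0.4711 -0.2626] 20.0 0.08766982824916691
jaw ('top', 'scene') [0.5514 0.1115] -7.090975598338767 0.17955293495186053
jaw ('top',) [0.5516 0.1116] -9.277546113816612 0.14374770810414372
jaw ('scene',) [0.5483 0.1101] -3.115557315136064 0.12710765239948119
rail [0.5964 0.0056 0.016 ] [ 0.5741 -0.1434  0.016 ] -8.530978193047574 0.15061986593268062
rail [0.5393 0.0167 0.016 ] [ 0.5135 -0.1344  0.016 ] -9.682061354013182 0.15325092238392216
cell [ 0.5805 -0.0397  0.046 ]
cell [ 0.5349 -0.0315  0.046 ]
cell [ 0.5794 -0.0101  0.046 ]
cell [ 0.5394 -0.0052  0.046 ]
top place [('jaw_face', [array([0.5549, 0.116 ]), array([0.3902, 0.1278])]), ('cell_face', [array([0.5604, 0.16  ]), array([ 0.5468, -0.1863])]), ('jig', [array([0.3981, 0.125 ]), array([0.5494, 0.106 ]), array([0.4188, 0.3806])])]
real	0m7.915s
user	0m4.705s
sys	0m0.112s
```

```bash
python3 -m crank '[{"linear":[0.312,0,-0.251],"dr":[0,65,0],"hand":0.3},{"linear":[0.312,0,-0.251],"dr":[0,65,0],"hand":0.3},{"linear":[0.312,0,-0.251],"dr":[0,65,0],"hand":0.3},{"linear":[0.312,0,-0.251],"dr":[0,65,0],"hand":0.3},{"linear":[0.312,0,-0.251],"dr":[0,65,0],"hand":0.3},{"linear":[0.312,0,-0.251],"dr":[0,65,0],"hand":0.3},{"linear":[0.312,0,-0.251],"dr":[0,65,0],"hand":0.3},{"linear":[0.312,0,-0.251],"dr":[0,65,0],"hand":0.3},{"linear":[0.312,0,-0.251],"dr":[0,65,0],"hand":0.3},{"linear":[0.312,0,-0.251],"dr":[0,65,0],"hand":0.3}]' 40
python3 - <<'E'
from h import *
np.set_printoptions(precision=4,suppress=True)
o=bot.get_obs();print(o['t'],o['q'],o['eef_pos'],toolR(),sep='\n')
f=lambda u,v,z:atz('top',(188+(u-375)/5-.4,192+v/5-.4),z)
for a,b in(((420,45),(703,88)),((398,153),(688,203))):
    P,Q=f(*a,.016),f(*b,.016);d=P-Q;print('rail',P,Q,np.degrees(np.arctan2(-d[0],d[1])),np.linalg.norm(d))
for u,v in((508,66),(492,155),(450,68),(440,146)): print('cell',f(u,v,.046))
E
```

```text
t: 2.23
eef_pos: [0.4211, 0.3149, 0.2318]
tool_rot: [0.534, -0.534, 0.463, -0.464]
contact_force: [-0.3, -0.4, 0.0]
gripper_width: 0.651
2.2333
[-1.0804  0.2355  0.3768  1.9309 -0.1013  0.993  -0.5172]
[0.4211 0.3149 0.2318]
[[ 0.14    0.0012  0.9902]
 [-0.9902 -0.0005  0.14  ]
 [ 0.0007 -1.      0.0011]]
rail [0.5953 0.2019 0.016 ] [0.5731 0.0533 0.016 ] -8.510731004015172 0.15020548061595151
rail [0.5384 0.211  0.016 ] [0.5128 0.0602 0.016 ] -9.615675454668247 0.15294933610470454
cell [0.5795 0.1506 0.046 ]
cell [0.534  0.1572 0.046 ]
cell [0.5783 0.1799 0.046 ]
cell [0.5385 0.1835 0.046 ]
```

```bash
python3 -m crank '[{"linear":[0.39,0,0.044],"dr":[0,-2,0],"hand":0.3},{"linear":[0.39,0,0.044],"dr":[0,-2,0],"hand":0.3},{"linear":[0.39,0,0.044],"dr":[0,-2,0],"hand":0.3},{"linear":[0.39,0,0.044],"dr":[0,-2,0],"hand":0.3},{"linear":[0.39,0,0.044],"dr":[0,-2,0],"hand":0.3},{"linear":[0.39,0,0.044],"dr":[0,-2,0],"hand":0.3},{"linear":[0.39,0,0.044],"dr":[0,-2,0],"hand":0.3},{"linear":[0.39,0,0.044],"dr":[0,-2,0],"hand":0.3},{"linear":[0.39,0,0.044],"dr":[0,-2,0],"hand":0.3},{"linear":[0.39,0,0.044],"dr":[0,-2,0],"hand":0.3}]'
cat > go.py <<'E'
import sys
from h import *
# go.py x y z yaw_deg : rows needed
np.set_printoptions(precision=4,suppress=True)
x,y,z,w=map(float,sys.argv[1:5]);o=bot.get_obs();R=toolR()
d=np.array([x,y,z])-o['eef_pos'];cur=np.degrees(np.arctan2(R[1,2],R[0,2]))
print('pos',o['eef_pos'],'yaw',cur,'linear',R.T@d,'dr_y',-((w-cur+90)%180-90),'dist',np.linalg.norm(d),'t',o['t'],'w',o['gripper_width'],'tilt',R[:,1])
E
python3 go.py .548 -.179 .12 10
```

```text
t: 3.07
eef_pos: [0.5215, -0.0658, 0.2321]
tool_rot: [-0.543, 0.543, -0.452, 0.454]
contact_force: [-0.1, -0.4, 0.1]
gripper_width: 0.651
pos [ 0.5215 -0.0658  0.2321] yaw 10.331481900270541 linear [0.1158 0.1124 0.0056] dr_y 0.33148190027054625 dist 0.1614446700410902 t 3.0667 w 0.6506904516025497 tilt [ 0.0021 -0.0021 -1.    ]
```

```bash
python3 -m crank '[{"linear":[0.116,0.06,0.006],"dr":[0,0,0],"hand":0.3},{"linear":[0.116,0.112,0.006],"dr":[0,0,0],"hand":0.3},{"linear":[0.116,0.112,0.006],"dr":[0,0,0],"hand":0.3},{"linear":[0.116,0.112,0.006],"dr":[0,0,0],"hand":0.3},{"linear":[0.116,0.112,0.006],"dr":[0,0,0],"hand":0.3},{"linear":[0.116,0.112,0.006],"dr":[0,0,0],"hand":0.3},{"linear":[0.116,0.112,0.006],"dr":[0,0,0],"hand":0.3}]'
python3 go.py .548 -.179 .041 10
python3 - <<'E'
from h import *
a=bot.read_camera('scene')[120:220,180:310];b=bot.read_camera('top')[170:285,300:430]
k=lambda i:cv2.resize(i,None,fx=3,fy=3,interpolation=cv2.INTER_CUBIC)
a,b=k(a),k(b);c=np.zeros((345,780,3),np.uint8);c[:300,:390]=a;c[:,390:]=b
cv2.imwrite('pics/v2.png',c);print(proj('top',[bot.get_obs()['eef_pos']]),proj('scene',[bot.get_obs()['eef_pos']]))
E
```

```text
t: 3.65
eef_pos: [0.5487, -0.172, 0.1197]
tool_rot: [0.545, -0.544, 0.451, -0.451]
contact_force: [-0.1, 0.7, 0.6]
gripper_width: 0.65
pos [ 0.5487 -0.172   0.1197] yaw 10.687709815625182 linear [ 0.0067  0.0787 -0.002 ] dr_y 0.6877098156251833 dist 0.07902634657347132 t 3.65 w 0.6502058949812834 tilt [ 0.0003  0.0004 -1.    ]
[[346.15396632 212.84652118]] [[236.68434657 156.84349019]]
```

View pics/v2.png

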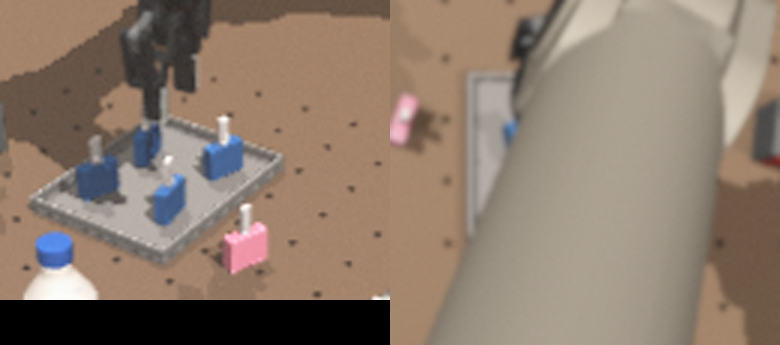

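The scene crop shows the open gripper above the front spacer. The fingers are at crop (150,100) and (185,80), which is scene (230,153) and (242,147). The target spacer is at scene (236,186). The arm hides the tray in the top view.

```bash
python3 go.py .548 -.179 .041 10; python3 -m crank '[{"linear":[0.003,0.03,-0.002],"dr":[0,0,0],"hand":0.3},{"linear":[0.003,0.055,-0.002],"dr":[0,0,0],"hand":0.3},{"linear":[0.003,0.055,-0.002],"dr":[0,0,0],"hand":0.3},{"linear":[0.003,0.055,-0.002],"dr":[0,0,0],"hand":0.3},{"linear":[0.003,0.055,-0.002],"dr":[0,0,0],"hand":0.3}]';  python3 go.py .548 -.179 .041 10
```

```text
pos [ 0.5494 -0.1712  0.1207] yaw 10.792552658737213 linear [ 0.0074  0.0797 -0.003 ] dr_y 0.7925526587372076 dist 0.0800511841941073 t 3.75 w 0.6541600216352665 tilt [ 0.0024  0.0006 -1.    ]
t: 4.17
eef_pos: [0.5481, -0.1754, 0.0661]
tool_rot: [0.545, -0.544, 0.45, -0.452]
contact_force: [0.1, 0.2, 1.0]
gripper_width: 0.652
pos [ 0.5481 -0.1754  0.0661] yaw 10.741211500769598 linear [ 0.0035  0.0251 -0.0009] dr_y 0.7412115007695945 dist 0.025363131155670987 t 4.1667 w 0.6517876561789249 tilt [ 0.0024 -0.0001 -1.    ]
```

```bash
python3 -m crank '[{"linear":[0.0035,0.012,0],"dr":[0,0,0],"hand":0.3},{"linear":[0.0035,0.0235,0],"dr":[0,0,0],"hand":0.3},{"linear":[0.0035,0.0235,0],"dr":[0,0,0],"hand":0.3},{"linear":[0.0035,0.0235,0],"dr":[0,0,0],"hand":-0.5},{"linear":[0.0035,0.0235,0],"dr":[0,0,0],"hand":-1},{"linear":[0.0035,0.0235,0],"dr":[0,0,0],"hand":-1},{"linear":[0.0035,0.0235,0],"dr":[0,0,0],"hand":-1},{"linear":[0.0035,0.0235,0],"dr":[0,0,0],"hand":-1},{"linear":[0.0035,0.0235,0],"dr":[0,0,0],"hand":-1},{"linear":[0.0035,0.0235,0],"dr":[0,0,0],"hand":-1}]' 40;  python3 go.py .548 -.179 .041 10
```

```text
t: 5.0
eef_pos: [0.5477, -0.1792, 0.0409]
tool_rot: [0.544, -0.544, 0.451, -0.451]
contact_force: [0.4, -1.2, 0.7]
gripper_width: 0.101
pos [ 0.5477 -0.1792  0.0409] yaw 10.686700919186665 linear [-0.0002 -0.0001  0.0004] dr_y 0.6867009191866629 dist 0.00042059130644861193 t 5.0 w 0.10053107476755123 tilt [ 0.0002  0.     -1.    ]
```

```bash
python3 -m crank '[{"linear":[0,0,0],"dr":[0,0,0],"hand":-1},{"linear":[0,0,0],"dr":[0,0,0],"hand":-1},{"linear":[0,-0.02,0],"dr":[0,0,0],"hand":-1},{"linear":[0,-0.06,0],"dr":[0,0,0],"hand":-1},{"linear":[0,-0.09,0],"dr":[0,0,0],"hand":-1},{"linear":[0,-0.09,0],"dr":[0,0,0],"hand":-1},{"linear":[0,-0.09,0],"dr":[0,0,0],"hand":-1}]' 40;  python3 go.py .5545 .132 .125 -9.1
python3 - <<'E'
from h import *
a=bot.read_camera('scene')[100:220,170:310]
cv2.imwrite('pics/v3.png',cv2.resize(a,None,fx=4,fy=4,interpolation=cv2.INTER_CUBIC))
E
```

```text
t: 5.58
eef_pos: [0.5487, -0.1795, 0.1324]
tool_rot: [0.545, -0.544, 0.45, -0.452]
contact_force: [-0.5, -0.2, -1.7]
gripper_width: 0.104
pos [ 0.5487 -0.1795  0.1324] yaw 10.687207426404361 linear [-0.305   0.0073  0.0634] dr_y 19.787207426404365 dist 0.31164454495265903 t 5.5833 w 0.10355787634480149 tilt [ 0.0037 -0.0003 -1.    ]
```

View pics/v3.png

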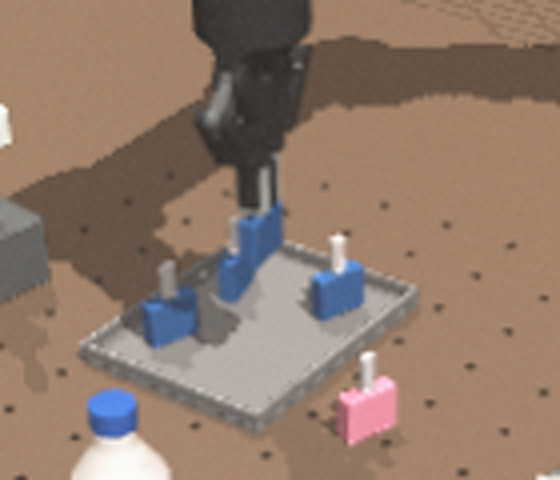

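The scene crop shows the spacer hanging upright from the fingers at crop (260,235), which is scene (235,159). The other three are still on the tray. I'll carry this one over the gap.

```bash
python3 -m crank '[{"linear":[-0.314,0,0.066],"dr":[0,19.8,0],"hand":-1},{"linear":[-0.314,0,0.066],"dr":[0,19.8,0],"hand":-1},{"linear":[-0.314,0,0.066],"dr":[0,19.8,0],"hand":-1},{"linear":[-0.314,0,0.066],"dr":[0,19.8,0],"hand":-1},{"linear":[-0.314,0,0.066],"dr":[0,19.8,0],"hand":-1},{"linear":[-0.314,0,0.066],"dr":[0,19.8,0],"hand":-1},{"linear":[-0.314,0,0.066],"dr":[0,19.8,0],"hand":-1},{"linear":[-0.314,0,0.066],"dr":[0,19.8,0],"hand":-1},{"linear":[-0.314,0.022,0.066],"dr":[0,19.8,0],"hand":-1},{"linear":[-0.314,0.022,0.066],"dr":[0,19.8,0],"hand":-1}]'
python3 -m crank '[{"linear":[0,0,0],"dr":[0,0,0],"hand":-1},{"linear":[0,0,0],"dr":[0,0,0],"hand":-1}]';python3 go.py .5555 .141 .105 -9.1
cat > see.py <<'E'
import sys
from fit import *
np.set_printoptions(precision=4,suppress=True)
im=bot.read_camera('scene');x,y,w,h=map(int,sys.argv[2:6]);k=float(sys.argv[6])
cv2.imwrite(sys.argv[1],cv2.resize(im[y:y+h,x:x+w],None,fx=k,fy=k,interpolation=cv2.INTER_CUBIC))
o=bot.get_obs();e=o['eef_pos'];R=toolR();yaw=np.arctan2(R[1,2],R[0,2])
if len(sys.argv)>7:
    b=e[2]-.037;P=box(0,0,b,b+.034,.04,.014);S=box(0,0,b+.034,b+.062,.01,.006)
    print('held per scene',fit({'scene':im},P,S,[e[0],e[1],yaw],'blue',('scene',),8),'tcp',e,yaw)
J=box(0,-.004,.016,.046,.036,.008)
print('jaw per scene',fit({'scene':im},J,None,[.5505,.1105,-.158],'red',('scene',),8))
E
python3 see.py pics/v4.png 280 160 110 100 5 held
```

```text
t: 6.47
eef_pos: [0.5508, 0.1441, 0.1044]
tool_rot: [0.458, -0.463, 0.538, -0.536]
contact_force: [-0.8, -0.2, -0.7]
gripper_width: 0.103
t: 6.63
eef_pos: [0.5538, 0.1396, 0.1084]
tool_rot: [-0.457, 0.459, -0.539, 0.539]
contact_force: [0.5, 0.5, -0.4]
gripper_width: 0.103
pos [0.5538 0.1396 0.1084] yaw -9.259732215846235 linear [-0.0016  0.0034  0.0015] dr_y -0.15973221584623332 dist 0.004026192630849639 t 6.6333 w 0.10346021879911858 tilt [-0.0014 -0.0016 -1.    ]
held per scene (array([ 0.5491,  0.1395, -0.0485]), np.float64(0.19783325482807346)) tcp [0.5543 0.1396 0.1089] -0.16192369606767926
jaw per scene (array([0.5519, 0.1057, 0.2821]), np.float64(0.4198214835333949))
```

View pics/v4.png

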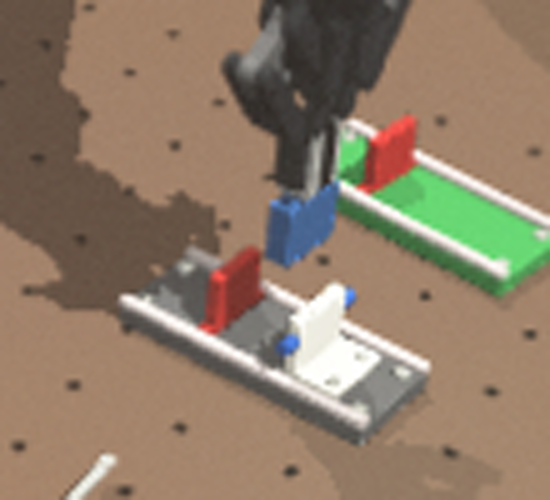

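The scene crop shows the held spacer above the gap at crop (300,225). The red jaw is at (235,285) and the white plate at (320,325), and the spacer is square to both. Compared with the TCP, the scene camera reads about 5 mm low in x, so I trust the mean jig x. I'll lower it.

```bash
python3 -m crank '[{"linear":[-0.002,0.015,0.0015],"dr":[0,0,0],"hand":-1},{"linear":[-0.002,0.03,0.0015],"dr":[0,0,0],"hand":-1},{"linear":[-0.002,0.04,0.0015],"dr":[0,0,0],"hand":-1},{"linear":[-0.002,0.05,0.0015],"dr":[0,0,0],"hand":-1},{"linear":[-0.002,0.057,0.0015],"dr":[0,0,0],"hand":-1},{"linear":[-0.002,0.057,0.0015],"dr":[0,0,0],"hand":-1},{"linear":[-0.002,0.057,0.0015],"dr":[0,0,0],"hand":-1},{"linear":[-0.002,0.057,0.0015],"dr":[0,0,0],"hand":-1}]'
python3 go.py .556 .141 .049 -9.1;python3 see.py pics/v5.png 290 170 100 90 5
E=
```

```text
t: 7.35
eef_pos: [0.5565, 0.1432, 0.0523]
tool_rot: [-0.459, 0.458, -0.538, 0.538]
contact_force: [0.6, -0.1, -0.6]
gripper_width: 0.105
pos [0.5565 0.1432 0.0523] yaw -9.136772563004397 linear [ 0.0022  0.0033 -0.0001] dr_y -0.0367725630044049 dist 0.003993700282477665 t 7.35 w 0.10525981843559183 tilt [ 0.0008  0.0002 -1.    ]
jaw per scene (array([0.5439, 0.1087, 0.0528]), np.float64(0.5697643632512577))
```

View pics/v5.png

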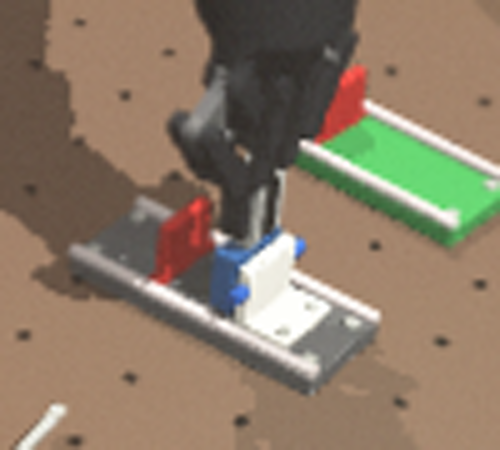

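The scene crop shows the spacer in the gap beside the white plate: blue at crop (225,275), plate at (265,285). The jaw is clear of it at (185,240). I'll lower the last 3 mm, release and retreat upward.

```bash
python3 -m crank '[{"linear":[0.002,0.0015,0],"dr":[0,0,0],"hand":-1},{"linear":[0.002,0.003,0],"dr":[0,0,0],"hand":-1},{"linear":[0.002,0.003,0],"dr":[0,0,0],"hand":-1},{"linear":[0.002,0.003,0],"dr":[0,0,0],"hand":-1}]'
python3 -m crank '[{"linear":[0,0,0],"dr":[0,0,0],"hand":-0.5},{"linear":[0,0,0],"dr":[0,0,0],"hand":-0.4},{"linear":[0,0,0],"dr":[0,0,0],"hand":-0.4},{"linear":[0,0,0],"dr":[0,0,0],"hand":-0.4},{"linear":[0,-0.01,0],"dr":[0,0,0],"hand":-0.4},{"linear":[0,-0.035,0],"dr":[0,0,0],"hand":-0.4},{"linear":[0,-0.075,0],"dr":[0,0,0],"hand":-0.2},{"linear":[0,-0.075,0],"dr":[0,0,0],"hand":0.2},{"linear":[0,-0.075,0],"dr":[0,0,0],"hand":0.3}]'
python3 go.py .459 -.179 .12 -13
```

```text
t: 7.73
eef_pos: [0.5559, 0.1412, 0.049]
tool_rot: [-0.459, 0.458, -0.538, 0.538]
contact_force: [0.1, -0.4, 0.1]
gripper_width: 0.103
t: 8.48
eef_pos: [0.5575, 0.1417, 0.1266]
tool_rot: [-0.46, 0.457, -0.538, 0.539]
contact_force: [-0.1, -0.6, -0.1]
gripper_width: 0.642
pos [0.5575 0.1417 0.1266] yaw -9.126408754440297 linear [ 0.3323  0.0054 -0.0464] dr_y 3.873591245559709 dist 0.335599296370434 t 8.4833 w 0.6424044017896 tilt [ 0.0048  0.0023 -1.    ]
```

```bash
python3 -m crank '[{"linear":[0.332,0,-0.046],"dr":[0,5,0],"hand":0.3},{"linear":[0.332,0,-0.046],"dr":[0,5,0],"hand":0.3},{"linear":[0.332,0,-0.046],"dr":[0,5,0],"hand":0.3},{"linear":[0.332,0,-0.046],"dr":[0,5,0],"hand":0.3},{"linear":[0.332,0,-0.046],"dr":[0,5,0],"hand":0.3},{"linear":[0.332,0,-0.046],"dr":[0,5,0],"hand":0.3},{"linear":[0.332,0,-0.046],"dr":[0,5,0],"hand":0.3},{"linear":[0.332,0,-0.046],"dr":[0,5,0],"hand":0.3},{"linear":[0.332,0,-0.046],"dr":[0,5,0],"hand":0.3},{"linear":[0.332,0,-0.046],"dr":[0,5,0],"hand":0.3}]'
python3 -m crank '[{"linear":[0,0,0],"dr":[0,0,0],"hand":0.3},{"linear":[0,0,0],"dr":[0,0,0],"hand":0.3}]'
python3 go.py .459 -.179 .0665 -14
cat > see2.py <<'E'
import sys
from fit import *
np.set_printoptions(precision=4,suppress=True)
ims={c:bot.read_camera(c) for c in('scene','top')}
f=lambda i,x,y,w,h,k:cv2.resize(i[y:y+h,x:x+w],None,fx=k,fy=k,interpolation=cv2.INTER_CUBIC)
c=np.zeros((400,800,3),np.uint8);c[:,:400]=f(ims['top'],185,180,80,80,5);c[:,400:]=f(ims['scene'],295,180,80,80,5);cv2.imwrite(sys.argv[1],c)
B=box(0,0,.012,.046,.04,.014);S=box(0,0,.046,.074,.01,.006)
J=box(0,-.004,.016,.046,.036,.008)
a=np.radians(-9.1);ux,uy=np.array([np.cos(a),np.sin(a)]),np.array([-np.sin(a),np.cos(a)])
for c in('top','scene'):
    j,_=fit(ims,J,None,[.5515,.1105,a],'red',(c,),6);s,l=fit(ims,B,S,[.556,.141,a],'blue',(c,),5)
    print(c,'jaw',j,'spacer',s,l,'rel',(s-j)[:2]@ux,(s-j)[:2]@uy)
E
python3 see2.py pics/v6.png
```

```text
t: 9.32
eef_pos: [0.4559, -0.1821, 0.1237]
tool_rot: [0.433, -0.433, 0.559, -0.559]
contact_force: [0.6, 1.1, 0.1]
gripper_width: 0.652
t: 9.48
eef_pos: [0.458, -0.1776, 0.1234]
tool_rot: [0.435, -0.435, 0.558, -0.557]
contact_force: [-0.3, 0.5, -0.1]
gripper_width: 0.649
pos [ 0.458  -0.1776  0.1234] yaw -13.985725817152048 linear [0.0011 0.0569 0.0014] dr_y 0.014274182847955785 dist 0.05693729123112494 t 9.4833 w 0.6494591313300844 tilt [-0.0007  0.0007 -1.    ]
top jaw [ 0.5517  0.1125 -0.1429] spacer [ 0.5585  0.1449 -0.1318] 0.22001008064516125 rel 0.001599107311751286 0.03301014679893224
scene jaw [ 0.5475  0.1095 -0.0716] spacer [0.5503 0.1384 0.0502] 0.33047914009837853 rel -0.0017150527579409222 0.028950145683252576
```

View pics/v6.png

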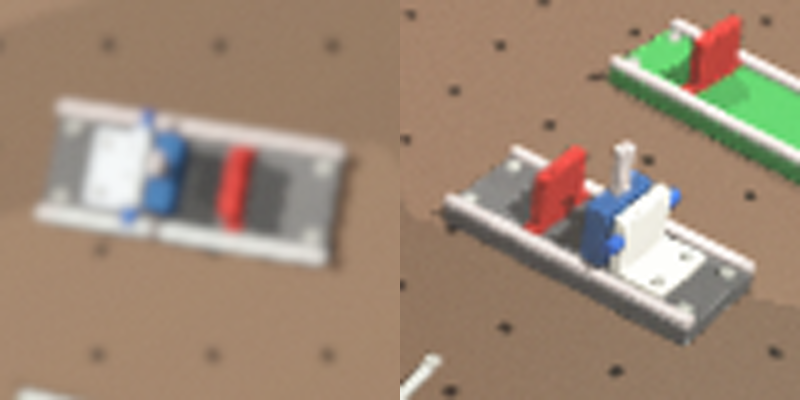

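The top crop shows the spacer standing square in the gap at (165,170), touching or close to the white plate at (110,165). The jaw is at (237,187), so there is room for one more. The scene crop shows the same: spacer (610,225), jaw (560,190). I'll descend on the second spacer.

```bash
python3 -m crank '[{"linear":[0.001,0.03,0.001],"dr":[0,0,0],"hand":0.3},{"linear":[0.001,0.055,0.001],"dr":[0,0,0],"hand":0.3},{"linear":[0.001,0.07,0.001],"dr":[0,0,0],"hand":0.3},{"linear":[0.001,0.0815,0.001],"dr":[0,0,0],"hand":0.3},{"linear":[0.001,0.0815,0.001],"dr":[0,0,0],"hand":0.3},{"linear":[0.001,0.0815,0.001],"dr":[0,0,0],"hand":0.3}]'; python3 go.py .459 -.179 .0415 -14
```

```text
t: 10.08
eef_pos: [0.4585, -0.1799, 0.0422]
tool_rot: [0.435, -0.435, 0.558, -0.557]
contact_force: [0.9, -0.1, 0.1]
gripper_width: 0.651
pos [ 0.4585 -0.1799  0.0422] yaw -14.059105816038501 linear [-0.001   0.0007  0.0003] dr_y -0.05910581603849607 dist 0.001279075580869423 t 10.0833 w 0.6512061918066135 tilt [-0.0008  0.0001 -1.    ]
```

```bash
python3 -m crank '[{"linear":[0,0,0],"dr":[0,0,0],"hand":-0.5},{"linear":[0,0,0],"dr":[0,0,0],"hand":-1},{"linear":[0,0,0],"dr":[0,0,0],"hand":-1},{"linear":[0,0,0],"dr":[0,0,0],"hand":-1},{"linear":[0,0,0],"dr":[0,0,0],"hand":-1},{"linear":[0,0,0],"dr":[0,0,0],"hand":-1},{"linear":[0,0,0],"dr":[0,0,0],"hand":-1},{"linear":[0,0,0],"dr":[0,0,0],"hand":-1}]' 40; python3 go.py .459 -.179 .0415 -14
```

```text
t: 10.75
eef_pos: [0.459, -0.1805, 0.043]
tool_rot: [-0.435, 0.434, -0.557, 0.558]
contact_force: [-1.2, 1.0, 6.9]
gripper_width: 0.1
pos [ 0.459  -0.1805  0.043 ] yaw -14.121159704945153 linear [-0.0015  0.0015 -0.0003] dr_y -0.12115970494515693 dist 0.0021460318124439702 t 10.75 w 0.10029477132004244 tilt [ 0.0013  0.0002 -1.    ]
```

```bash
python3 -m crank '[{"linear":[0,-0.02,0],"dr":[0,0,0],"hand":-1},{"linear":[0,-0.06,0],"dr":[0,0,0],"hand":-1},{"linear":[0,-0.09,0],"dr":[0,0,0],"hand":-1},{"linear":[0,-0.09,0],"dr":[0,0,0],"hand":-1},{"linear":[0,-0.09,0],"dr":[0,0,0],"hand":-1},{"linear":[0,-0.09,0],"dr":[0,0,0],"hand":-1}]' 40;  python3 go.py .5529 .1224 .13 -9.1
python3 see.py pics/tmp.png 170 100 140 120 4 held
```

```text
t: 11.25
eef_pos: [0.458, -0.1799, 0.1319]
tool_rot: [0.435, -0.435, 0.558, -0.557]
contact_force: [-0.2, 0.4, -0.7]
gripper_width: 0.103
pos [ 0.458  -0.1799  0.1319] yaw -14.087587108917921 linear [-0.3163  0.0021  0.0184] dr_y -4.987587108917921 dist 0.3168182041846746 t 11.25 w 0.10268359382184705 tilt [-0.0003  0.0007 -1.    ]
held per scene (array([ 0.4548, -0.1785, -0.0274]), np.float64(0.12280387235568302)) tcp [ 0.4576 -0.1798  0.1314] -0.24601870745195878
jaw per scene (array([ 0.5477,  0.1095, -0.0702]), np.float64(0.12819402338674746))
```

```bash
python3 -m crank '[{"linear":[-0.316,0,0.018],"dr":[0,-5,0],"hand":-1},{"linear":[-0.316,0,0.018],"dr":[0,-5,0],"hand":-1},{"linear":[-0.316,0,0.018],"dr":[0,-5,0],"hand":-1},{"linear":[-0.316,0,0.018],"dr":[0,-5,0],"hand":-1},{"linear":[-0.316,0,0.018],"dr":[0,-5,0],"hand":-1},{"linear":[-0.316,0,0.018],"dr":[0,-5,0],"hand":-1},{"linear":[-0.316,0,0.018],"dr":[0,-5,0],"hand":-1},{"linear":[-0.316,0,0.018],"dr":[0,-5,0],"hand":-1},{"linear":[-0.316,0,0.018],"dr":[0,-5,0],"hand":-1},{"linear":[-0.316,0,0.018],"dr":[0,-5,0],"hand":-1}]'
python3 -m crank '[{"linear":[0,0,0],"dr":[0,0,0],"hand":-1},{"linear":[0,0,0],"dr":[0,0,0],"hand":-1}]';python3 go.py .5529 .1224 .09 -9.1;python3 see.py pics/v7.png 290 160 100 90 5 held
```

```text
t: 12.13
eef_pos: [0.5521, 0.1231, 0.1305]
tool_rot: [0.459, -0.461, 0.538, -0.537]
contact_force: [-0.9, -0.7, -0.7]
gripper_width: 0.106
t: 12.3
eef_pos: [0.5521, 0.1195, 0.1316]
tool_rot: [0.457, -0.459, 0.539, -0.539]
contact_force: [-0.5, -0.0, -0.2]
gripper_width: 0.104
pos [0.5521 0.1195 0.1316] yaw -9.279639138847305 linear [-0.0031  0.0416  0.0004] dr_y -0.17963913884730687 dist 0.04169313872238485 t 12.3 w 0.10404169049842 tilt [-0.0016 -0.0012 -1.    ]
held per scene (array([ 0.5483,  0.1211, -0.0445]), np.float64(0.14018549490649235)) tcp [0.5523 0.1196 0.1319] -0.16208063597095815
jaw per scene (array([ 0.5477,  0.1095, -0.0716]), np.float64(0.13382099827882965))
```

View pics/v7.png

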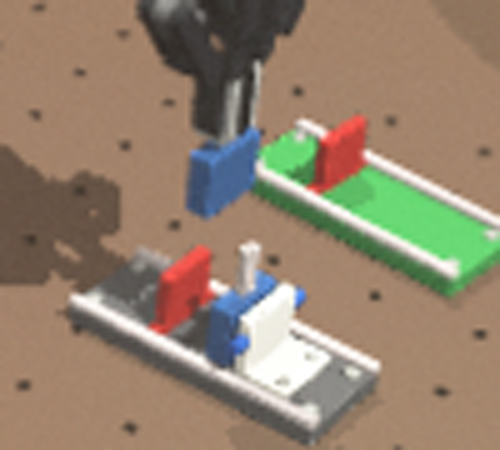

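```bash
python3 -m crank '[{"linear":[-0.002,0.02,0],"dr":[0,0,0],"hand":-1},{"linear":[-0.002,0.04,0],"dr":[0,0,0],"hand":-1},{"linear":[-0.002,0.04,0],"dr":[0,0,0],"hand":-1},{"linear":[-0.002,0.04,0],"dr":[0,0,0],"hand":-1},{"linear":[-0.002,0.04,0],"dr":[0,0,0],"hand":-1}]';python3 go.py .5529 .1215 .05 -9.1;python3 see.py pics/v8.png 290 160 100 90 5 held
```

```text
t: 12.77
eef_pos: [0.5536, 0.1227, 0.0931]
tool_rot: [-0.458, 0.458, -0.538, 0.539]
contact_force: [-0.1, 0.1, -0.1]
gripper_width: 0.104
pos [0.5536 0.1227 0.0931] yaw -9.20580207961301 linear [ 0.0013  0.0431 -0.0006] dr_y -0.10580207961301369 dist 0.04311084747286839 t 12.7667 w 0.10392879178237001 tilt [ 0.0006 -0.     -1.    ]
held per scene (array([ 0.5508,  0.1244, -0.0217]), np.float64(0.18273615635179152)) tcp [0.5539 0.123  0.0934] -0.16039663625909775
jaw per scene (array([0.5524, 0.1042, 0.3988]), np.float64(0.5481651376146789))
```

View pics/v8.png

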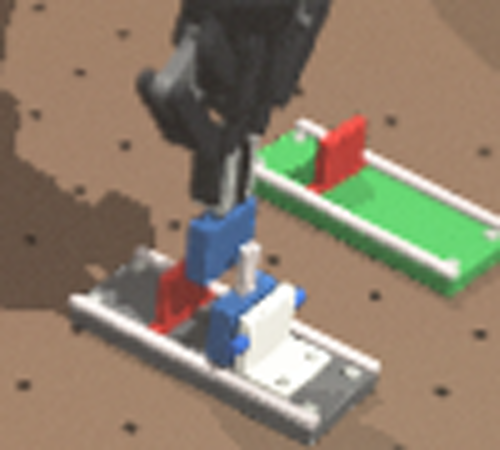

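The scene crop shows the held spacer at crop (222,240), above the free space between the jaw (180,300) and the first spacer (225,330). It is slightly too close to the first spacer, so I'll shift about 3 mm toward the jaw and lower.

```bash
python3 -m crank '[{"linear":[0.003,0,-0.0005],"dr":[0,0,0],"hand":-1},{"linear":[0.003,0.01,-0.0005],"dr":[0,0,0],"hand":-1},{"linear":[0.003,0.015,-0.0005],"dr":[0,0,0],"hand":-1},{"linear":[0.003,0.02,-0.0005],"dr":[0,0,0],"hand":-1},{"linear":[0.003,0.02,-0.0005],"dr":[0,0,0],"hand":-1}]';python3 go.py .5529 .1203 .05 -9.1
```

```text
t: 13.23
eef_pos: [0.5514, 0.1207, 0.071]
tool_rot: [0.458, -0.459, 0.538, -0.538]
contact_force: [-0.8, -0.7, -1.0]
gripper_width: 0.103
pos [0.5514 0.1207 0.071 ] yaw -9.10557328256252 linear [0.0001 0.021  0.0016] dr_y -0.005573282562522763 dist 0.02107626375116428 t 13.2333 w 0.10262191737035553 tilt [-0.002  -0.0006 -1.    ]
```

```bash
python3 -m crank '[{"linear":[0,0.008,0.0015],"dr":[0,0,0],"hand":-1},{"linear":[0,0.015,0.0015],"dr":[0,0,0],"hand":-1},{"linear":[0,0.018,0.0015],"dr":[0,0,0],"hand":-1},{"linear":[0,0.02,0.0015],"dr":[0,0,0],"hand":-1},{"linear":[0,0.02,0.0015],"dr":[0,0,0],"hand":-1},{"linear":[0,0.02,0.0015],"dr":[0,0,0],"hand":-1}]';python3 go.py .5529 .1203 .05 -9.1
```

```text
t: 13.73
eef_pos: [0.5538, 0.1204, 0.0522]
tool_rot: [0.459, -0.459, 0.538, -0.538]
contact_force: [-0.0, -0.5, -0.3]
gripper_width: 0.106
pos [0.5538 0.1204 0.0522] yaw -9.124313965584353 linear [ 0.0002  0.0022 -0.0008] dr_y -0.024313965584354946 dist 0.0023887716556288212 t 13.7333 w 0.10640460759248352 tilt [-0.0001 -0.0001 -1.    ]
```

```bash
python3 -m crank '[{"linear":[0,0.0015,0],"dr":[0,0,0],"hand":-1},{"linear":[0,0.0015,0],"dr":[0,0,0],"hand":-1},{"linear":[0,0.0015,0],"dr":[0,0,0],"hand":-0.5},{"linear":[0,0.0015,0],"dr":[0,0,0],"hand":-0.4},{"linear":[0,0.0015,0],"dr":[0,0,0],"hand":-0.4},{"linear":[0,0.0015,0],"dr":[0,0,0],"hand":-0.4},{"linear":[0,-0.01,0],"dr":[0,0,0],"hand":-0.4},{"linear":[0,-0.035,0],"dr":[0,0,0],"hand":-0.4},{"linear":[0,-0.075,0],"dr":[0,0,0],"hand":-0.2},{"linear":[0,-0.075,0],"dr":[0,0,0],"hand":0.3}]'
python3 -m crank '[{"linear":[0,0,0],"dr":[0,0,0],"hand":1},{"linear":[0,0,0],"dr":[0,0,0],"hand":1}]'
python3 go.py .555 .132 .125 80.9; python3 see.py pics/v9.png 290 160 100 90 5
```

```text
t: 14.57
eef_pos: [0.5578, 0.1204, 0.1338]
tool_rot: [-0.461, 0.455, -0.537, 0.54]
contact_force: [1.0, -1.1, 1.0]
gripper_width: 0.524
t: 14.73
eef_pos: [0.5537, 0.1208, 0.1279]
tool_rot: [0.459, -0.458, 0.538, -0.538]
contact_force: [0.8, -0.3, -0.6]
gripper_width: 0.807
pos [0.5537 0.1208 0.1279] yaw -9.10313366306915 linear [-0.0113  0.0029 -0.0005] dr_y 89.99686633693085 dist 0.01166264099816033 t 14.7333 w 0.8065497531040606 tilt [ 0.0006  0.0008 -1.    ]
jaw per scene (array([0.5408, 0.1053, 0.0807]), np.float64(0.5284169670085944))
```

View pics/v9.png

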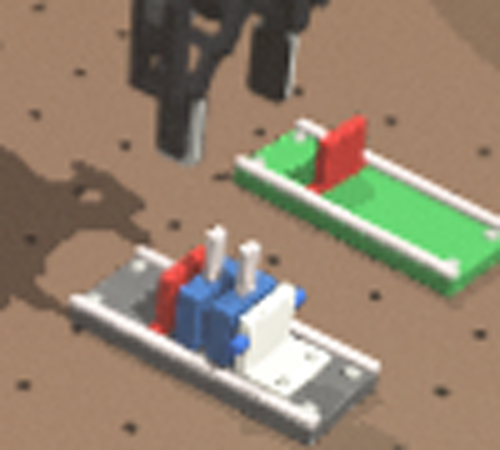

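The scene crop shows both spacers standing between jaw and plate: the second at crop (200,310), the first at (235,320), stems at (215,250) and (248,265). They are upright and square, with small gaps. Next I turn the hand 90° for the pinch.

```bash
python3 -m crank '[{"linear":[0,0,0],"dr":[0,-50,0],"hand":1},{"linear":[0,0,0],"dr":[0,-50,0],"hand":1},{"linear":[0,0,0],"dr":[0,-50,0],"hand":1},{"linear":[0,0,0],"dr":[0,-50,0],"hand":1},{"linear":[0,0,0],"dr":[0,-50,0],"hand":1},{"linear":[0,0,0],"dr":[0,-50,0],"hand":1},{"linear":[0,0,0],"dr":[0,-50,0],"hand":1},{"linear":[0,0,0],"dr":[0,-50,0],"hand":1}]'
python3 go.py .5553 .1342 .125 80.9
```

```text
t: 15.45
eef_pos: [0.5529, 0.1201, 0.1263]
tool_rot: [-0.643, 0.644, -0.293, 0.292]
contact_force: [0.2, -0.3, -0.3]
gripper_width: 1.003
pos [0.5529 0.1201 0.1263] yaw 41.106247611981026 linear [-0.0091  0.0013  0.011 ] dr_y -39.79375238801899 dist 0.014341193815236457 t 15.45 w 1.0033154427872275 tilt [-0.0021 -0.0004 -1.    ]
```

```bash
python3 -m crank '[{"linear":[-0.009,0,0.011],"dr":[0,-39.8,0],"hand":1},{"linear":[-0.009,0,0.011],"dr":[0,-39.8,0],"hand":1},{"linear":[-0.009,0,0.011],"dr":[0,-39.8,0],"hand":1},{"linear":[-0.009,0,0.011],"dr":[0,-39.8,0],"hand":1},{"linear":[-0.009,0,0.011],"dr":[0,-39.8,0],"hand":1},{"linear":[-0.009,0,0.011],"dr":[0,-39.8,0],"hand":1},{"linear":[-0.009,0,0.011],"dr":[0,-39.8,0],"hand":1},{"linear":[-0.009,0,0.011],"dr":[0,-39.8,0],"hand":1}]'
python3 go.py .5553 .1342 .06 80.9; python3 see.py pics/v10.png 280 140 110 110 5
```

```text
t: 16.12
eef_pos: [0.5557, 0.1342, 0.1266]
tool_rot: [-0.704, 0.705, -0.06, 0.059]
contact_force: [-0.1, -0.2, 0.8]
gripper_width: 1.0
pos [0.5557 0.1342 0.1266] yaw 80.38882383139065 linear [-0.0003  0.0666 -0.0001] dr_y -0.511176168609353 dist 0.0666174006729633 t 16.1167 w 0.9995035760923578 tilt [-0.0014 -0.0003 -1.    ]
jaw per scene (array([0.5524, 0.106 , 0.1956]), np.float64(0.5409642117716652))
```

View pics/v10.png

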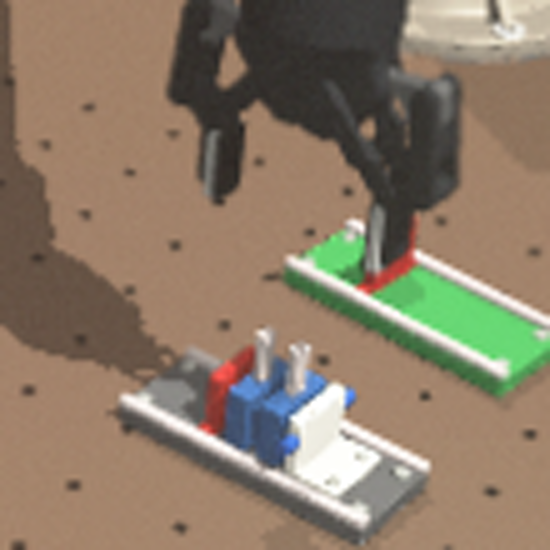

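The scene crop shows the open fingers lined up with the jig's y axis: left finger at crop (220,170), right at (385,240). The stack is below, between jaw (228,390) and plate (320,430). That was my twelfth view, so I go on with forces and numbers.

```bash
python3 -m crank '[{"linear":[0,0.04,0],"dr":[0,-0.5,0],"hand":1},{"linear":[0,0.066,0],"dr":[0,-0.5,0],"hand":1},{"linear":[0,0.085,0],"dr":[0,-0.5,0],"hand":1},{"linear":[0,0.09,0],"dr":[0,-0.5,0],"hand":1},{"linear":[0,0.09,0],"dr":[0,-0.5,0],"hand":1},{"linear":[0,0.09,0],"dr":[0,-0.5,0],"hand":1}]'
python3 go.py .5553 .1342 .015 80.9; python3 - <<'E'
from h import *
print([(np.round(r['xy'],1),atz(c,r['xy'],.036).round(4),round(r['score'],2),n,c) for c in('scene','top') if bot.read_camera(c) is not None for n in('jaw_face','cell_face') for r in bot.place_of(c,n)])
E
```

```text
t: 16.67
eef_pos: [0.5566, 0.1345, 0.0378]
tool_rot: [-0.705, 0.705, -0.055, 0.055]
contact_force: [-0.2, 0.3, 0.0]
gripper_width: 1.0
pos [0.5566 0.1345 0.0378] yaw 81.10213305048076 linear [-0.0013  0.0228 -0.0005] dr_y 0.2021330504807537 dist 0.022847021169209298 t 16.6667 w 0.9999804776383739 tilt [ 0.0005 -0.0001 -1.    ]
[(array([327.7, 217.5]), array([0.5544, 0.1123, 0.036 ]), 0.48, 'jaw_face', 'scene'), (array([354.8, 186.6]), array([0.3843, 0.1119, 0.036 ]), 0.44, 'jaw_face', 'scene'), (array([342.6, 222.3]), array([0.5519, 0.1528, 0.036 ]), 0.79, 'cell_face', 'scene'), (array([202.5, 249.5]), array([ 0.8216, -0.0752,  0.036 ]), 0.6, 'cell_face', 'scene'), (array([227.7, 213.1]), array([0.5598, 0.1171, 0.036 ]), 0.49, 'jaw_face', 'top'), (array([223.7, 280.4]), array([0.3909, 0.1229, 0.036 ]), 0.47, 'jaw_face', 'top')]
```

```bash
python3 -m crank '[{"linear":[0,0.006,0],"dr":[0,0,0],"hand":1},{"linear":[0,0.012,0],"dr":[0,0,0],"hand":1},{"linear":[0,0.017,0],"dr":[0,0,0],"hand":1},{"linear":[0,0.021,0],"dr":[0,0,0],"hand":1},{"linear":[0,0.021,0],"dr":[0,0,0],"hand":1},{"linear":[0,0.021,0],"dr":[0,0,0],"hand":1}]'
python3 -m crank '[{"linear":[0,0,0],"dr":[0,0,0],"hand":0.65},{"linear":[0,0,0],"dr":[0,0,0],"hand":0.65},{"linear":[0,0,0],"dr":[0,0,0],"hand":0.65}]' 30
python3 go.py .5558 .1395 .016 80.9
```

```text
t: 17.47
eef_pos: [0.5559, 0.1343, 0.0158]
tool_rot: [-0.705, 0.705, -0.055, 0.054]
contact_force: [0.5, 0.2, 0.5]
gripper_width: 1.004
t: 17.72
eef_pos: [0.5564, 0.1346, 0.0165]
tool_rot: [0.705, -0.705, 0.054, -0.055]
contact_force: [-1.1, -0.6, 0.3]
gripper_width: 0.826
pos [0.5564 0.1346 0.0165] yaw 81.17942465041821 linear [-0.0013  0.0005  0.0048] dr_y 0.27942465041820697 dist 0.005007939592343196 t 17.7167 w 0.8263527739412576 tilt [ 0.0004  0.0002 -1.    ]
```

```bash
python3 -m crank '[{"linear":[0,0,0.003],"dr":[0,0,0],"hand":0.65},{"linear":[0,0,0.006],"dr":[0,0,0],"hand":0.65},{"linear":[0,0,0.006],"dr":[0,0,0],"hand":0.5},{"linear":[0,0,0.006],"dr":[0,0,0],"hand":0.4},{"linear":[0,0,0.006],"dr":[0,0,0],"hand":0.3},{"linear":[0,0,0.006],"dr":[0,0,0],"hand":0.25},{"linear":[0,0,0.006],"dr":[0,0,0],"hand":0.25}]' 30
python3 go.py .5558 .1395 .016 80.9
```

```text
t: 18.3
eef_pos: [0.5571, 0.1399, 0.0164]
tool_rot: [-0.705, 0.705, -0.055, 0.055]
contact_force: [-0.5, -2.4, 3.3]
gripper_width: 0.622
pos [0.5571 0.1399 0.0164] yaw 81.15456526084462 linear [-0.0012  0.0004 -0.0006] dr_y 0.2545652608446147 dist 0.0014080822327689826 t 18.3 w 0.6218935642320692 tilt [-0.     -0.0004 -1.    ]
```

```bash
python3 -m crank '[{"linear":[0,0,0],"dr":[0,0,0],"hand":0.15},{"linear":[0,0,0],"dr":[0,0,0],"hand":0.1},{"linear":[0,0,0],"dr":[0,0,0],"hand":0.05},{"linear":[0,0,0],"dr":[0,0,0],"hand":0.0},{"linear":[0,0,0],"dr":[0,0,0],"hand":-0.1},{"linear":[0,0,0],"dr":[0,0,0],"hand":-0.1},{"linear":[0,0,0],"dr":[0,0,0],"hand":-0.1}]' 30
python3 go.py .5558 .1395 .016 80.9
```

```text
t: 18.88
eef_pos: [0.5568, 0.138, 0.0166]
tool_rot: [-0.704, 0.706, -0.055, 0.055]
contact_force: [-1.9, -7.7, 8.8]
gripper_width: 0.509
pos [0.5568 0.138  0.0166] yaw 81.08034144738478 linear [-0.0013  0.0006  0.0013] dr_y 0.18034144738477664 dist 0.001911330327797051 t 18.8833 w 0.5086825985610449 tilt [-0.0009 -0.0023 -1.    ]
```

```bash
python3 -m crank '[{"linear":[0,0,0],"dr":[0,0,0],"hand":-1},{"linear":[0,0,0],"dr":[0,0,0],"hand":-1},{"linear":[0,0,0],"dr":[0,0,0],"hand":-1},{"linear":[0,0,0],"dr":[0,0,0],"hand":-1},{"linear":[0,0,0],"dr":[0,0,0],"hand":-1},{"linear":[0,0,0],"dr":[0,0,0],"hand":-1}]' 40
python3 go.py .5558 .1395 .016 80.9
python3 - <<'E'
from fit import *
np.set_printoptions(precision=4,suppress=True)
a=np.radians(-9.1);ux,uy=np.array([np.cos(a),np.sin(a)]),np.array([-np.sin(a),np.cos(a)])
im={'scene':bot.read_camera('scene')}
B2=box(0,0,.012,.046,.04,.028)
for y in (.1395,.134):
    s,l=fit(im,B2,np.r_[box(0,-.007,.046,.074,.01,.006),box(0,.007,.046,.074,.01,.006)],[.5515,y,a],'blue',('scene',),5);d=s[:2]-[.5477,.1095]
    print('stack',s,l,'jig xy',d@ux,d@uy)
print([(np.round(r['xy'],1),atz('scene',r['xy'],.036).round(4),round(r['score'],2),n) for n in('jaw_face','cell_face') for r in bot.place_of('scene',n)])
print([(np.round(r['xy'],1),round(r['score'],2)) for r in bot.place_of('scene','spacer1_mid')])
E
```

```text
t: 19.38
eef_pos: [0.5568, 0.138, 0.0166]
tool_rot: [-0.704, 0.706, -0.055, 0.055]
contact_force: [-2.7, -7.5, 9.0]
gripper_width: 0.502
pos [0.5568 0.138  0.0166] yaw 81.08388204981637 linear [-0.0013  0.0006  0.0013] dr_y 0.18388204981636136 dist 0.001935426503369619 t 19.3833 w 0.50204016176121 tilt [-0.0009 -0.0023 -1.    ]
stack [0.5529 0.1305 0.3756] 0.29944268715167943 jig xy 0.0018272323642102683 0.021578279905319325
stack [0.5527 0.1308 0.374 ] 0.29941291585127205 jig xy 0.0015358152227959328 0.021819751911028418
[(array([360.6, 187.1]), array([0.3776, 0.1267, 0.036 ]), 0.62, 'jaw_face'), (array([330.7, 221.1]), array([0.5637, 0.1254, 0.036 ]), 0.5, 'jaw_face'), (array([340.4, 221.2]), array([0.5508, 0.1462, 0.036 ]), 0.61, 'cell_face')]
[(array([228.8, 164.2]), 0.64)]
```

```bash
python3 -m crank '[{"linear":[0,0,0],"dr":[0,0,0],"hand":-1},{"linear":[0,0,0],"dr":[0,0,0],"hand":-1},{"linear":[0,0,0],"dr":[0,0,0],"hand":-1},{"linear":[0,0,0],"dr":[0,0,0],"hand":-1},{"linear":[0,0,0],"dr":[0,0,0],"hand":-1},{"linear":[0,0,0],"dr":[0,0,0],"hand":-1},{"linear":[0,0,0],"dr":[0,0,0],"hand":-1},{"linear":[0,0,0],"dr":[0,0,0],"hand":-1}]' 40
python3 -c "
from station import bot
print(bot.hand_in())"
```

```text
t: 20.25
eef_pos: [0.5569, 0.138, 0.0166]
tool_rot: [-0.704, 0.706, -0.055, 0.055]
contact_force: [-3.3, -8.1, 8.7]
gripper_width: 0.507
the job is handed in; nothing more can be done
None
```

I stood two blue spacers side by side in the jig's gap and pinched jaw and white plate together with a 40 N grip setting. I handed the job in at about 20 s, still clamped. The other two spacers stayed on the tray, and I did not see any bystander move.

**Last checks that passed:**
- **Opening:** it settled at 0.50–0.51 of full, about 43 mm, or about 44 mm after allowing for the gripper reading 1.3 mm low on the 10 mm stem. That matches the 44 mm expected for two clamped spacers.
- **Force:** the sideways force on the tool stayed near 8 N for the last second, above what the jaw spring alone can give (2.4 N at most).
- **Before the pinch:** the picture showed both spacers upright and square between jaw and plate.

**Checks that failed or disagreed:**
- **Stack fit after clamping:** it was poor and gave a turn of about 0.37 rad. I put that down to the fingers hiding the stack, and I had no views left to confirm by eye.
- **Camera agreement:** the scene camera read about 5 mm low in x compared with the arm, so I placed by the mean of the two cameras.
- **Upward force:** about 9 N showed on the tool while clamped. I did not find the cause.

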